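Free the ratchet pawl and bring the test clamp arm down

ROBOT

A 6-joint arm with a two-finger parallel gripper is mounted at the origin on the work surface. World frame = base frame: x ahead of the robot, y to its left, z up, the work surface at z = 0. Lengths are in mm, angles in rad, forces in N, time in s.
With the tool pointing down it reaches from about 325 to 750 mm from the base axis. Payload 7.6 kg.
Tool frame: the origin (TCP) lies on the centre line of the jaws, within the pads' length; the fingertips stand 19 mm ahead of it and the grasp point (between the pads) is the TCP; x points along the fingers, y is the direction in which the jaws open and shut, and the axes are right-handed (so a half turn about x gives the same grasp; the last joint's range is limited). The gripper opens to 85 mm and grips with 20 to 120 N. Pads are 22 mm wide; open, the fingers measure 114 mm over their backs; the gripper's body (76 mm by 85 mm) begins 54 mm behind the grasp point. The pads swing forward as they close: fully open they stand 13 mm farther back than shut.
Start: joints at [1.168, 0.052, 1.401, -0, 1.689, -0.07], TCP at [171.497, 496.221, 217.623] pointing down, gripper open.
Joint ranges: [-2.9, 2.9], [-0.91, 2.17], [0.12, 2.37], [-1.06, 4.2], [0.26, 2.73], [-2.93, 2.93]. Speed limits (rad/s): [2.57, 2.57, 3.01, 3.14, 3.14, 3.14].

INTERFACE

Orientations are given as a unit quaternion [w, x, y, z].
In Python, from bench import status, viewer, workorder gives the robot as it stands. The module is installed in compiled form; this text tells all that it offers.
- The arm moves only by the tool apply_moves, never from a script. Its argument "motion" is one flat list of numbers, 7 for each row, row after row: the opening, from 0 (shut) to 1 (fully open), then the shift along the tool's x, y, z in mm, then the turn, a rotation vector about the tool's x, y, z in rad. A call has 1 to 20 rows; each row is the pose to reach, as a shift and turn from the pose measured when the call began, along the tool's axes at that moment; what a row does not reach only later rows make up. A row lasts 1/8 s, in which the tool goes at most 62.5 mm and 10.7 degrees, less where a joint would pass 70% of its speed; a pose out of reach is approached as far as the arm can. A call with a gripper value outside its range is refused whole. The fingers move at their own pace and stop on an object; "newtons" is the grip in N (left out, the last holds). Time passes only in rows, so rows that repeat a pose let the fingers close. It gives the time, the measured TCP pose, the force and the opening at its end, in the units of the state.
- status.sense(): the state, without advancing time (a new reading comes with each control period).
- viewer.grab_frame(name): name is "scene" or "top" or "wrist"; returns the picture (480x640x3 uint8, red, green, blue); there is no depth.
- viewer.get_calibration(name): a dict with "fx", "fy", "cx", "cy" (pixels), "R" (3x3) and "t" (3): a world point X has camera coordinates R X + t. Camera axes: x right, y down, z forward; pixel columns grow to the right and rows downward; lengths in mm; the calibration is good to about 2 mm. A picture is of the moment at which its call begins: read the wrist's pose just before it. get_calibration takes no time and is no camera call; for the wrist camera it gives the pose at the moment of the call.
- workorder.finish_job(): hands the job in, once; it reports no verdict.
The state is a dict: "t": time; "joint_pos": joint angles; "joint_vel": joint speeds; "tau": joint torques, N m; "tool_pos": TCP position; "orientation": TCP orientation; "wrist_force": force on the tool from outside, world axes, zero at the start; "wrist_torque": the same for the moment, N m; "gripper_width": opening from 0.0 (shut) to 1.0 (fully open).
Only numpy, scipy, OpenCV 4.12 (cv2) and the standard library are available. Lean on these libraries where they do the work, as an engineer would, in place of code of your own. Each camera call takes 0.05 s, during which the arm holds its last target.

TASK

Bring the green clamp arm of the cast fixture down onto the brass bib cock that waits under it: with the fingertips press the red thumb tab of the ratchet pawl fully down while the arm is still up, then push the arm by its yellow plate down past its teeth until it lies level, fully home. Press and push only, do not take the arm or the tab between the fingers or lift the arm higher, and leave the loose spanner, acrylic pipe stub and spare bib cock where they are. Finish with the robot clear of everything.

Things in the scene. Friction and masses are not known exactly. Their poses are not given: they have to be found in the camera images.
- station: Grey cast aluminium fixture fixed to the bench, base 120 (x) by 310 (y) by 20 mm, yaw within 0.35. Origin: underside, below the hinge pin; z up. The green arm reaches to its +y and swings in its y-z plane; the pawl is at -y. Cheeks rise to 108, pawl post (36 to +x, 60 to -y) to 126, pawl to 157 mm (nose 172 when pressed). A fixed brass bib cock, 72 mm high, stands 85 mm to +y under the arm.
- hinge_pin (a point): Centre of the arm's hinge pin, 90 mm above the fixture's origin; the pin runs along the fixture's x. Axes as the fixture's.
- clamp (a joint): Angle of the green arm above level, rad: 0 = level, fully home on the cock (hard stop); starts at 0.81 to 0.93. The hinge is stiff: the arm stays where it is left and needs about 5 N at the plate to go down. While the pawl is hooked in, the teeth stop the arm at about 0.79; with the pawl pressed it passes freely.
- push_plate (a point): Centre of the upper face of the round yellow push plate (64 mm across, 10 mm thick) at the arm's end: 150 mm from the hinge pin along the arm, 12 mm above the arm's centre line. Its y points outward along the arm, z out of the plate's upper face. The green bar is 30 mm wide, 16 mm thick.
- pawl (a joint): Angle of the ratchet pawl, rad: about 0 = hooked into the teeth, 0.35 = red tab fully down (a hard stop), nose well clear of the teeth. About 2 N on the tab moves it; it has no spring and stays where it is left. The nose clears the teeth beyond about 0.2.
- pawl_pin (a point): Centre of the pawl's pivot pin, along the fixture's x: 21 mm to +x, 60 mm to -y and 130 mm up from the fixture's origin. Axes as the fixture's.
- thumb_tab (a point): Centre of the upper face of the red thumb tab (34 by 34 mm, 8 mm thick): 70 mm to -y of the pawl pin and 12 mm above it when the pawl is hooked in; it goes down 24 mm when fully pressed, free space below. Its axes turn with the pawl.
- spanner: Loose steel spanner 170 mm long lying on the mat near the fixture; leave it alone. Origin at its underside, its x along its length. A bolted brass manifold with a gauge, up to 131 mm tall, stands beyond it at the bench's far side (x over 0.8 m); not used here.
- stub_mid (a point): Loose transparent acrylic pipe stub, 40 mm across, 70 mm tall, standing on the mat near the fixture; leave it alone. Point at its centre, half-way up.
- spare: Loose spare brass bib cock standing on the mat, 48 mm tall, about 90 mm long; leave it alone. Origin at its underside, its spout to its -x.

How it is judged:
By the outcome, as a careful person would: the job done as asked, in the order asked, and still so for the second after the job is handed in, with the robot touching nothing.
It also fails if it takes over 48 s, if anything falls off the work surface, if the arm or the gripper's body presses on something with over 40 N, if the wrist force passes 120 N, or if a joint passes its speed limit or range.

## Working session

There is one attempt and no reset: what is moved stays moved. The work goes in short steps, Python scripts to look and compute and a tool call to move; the robot and the scene stay as the last step left them, time stands still between calls to the robot, and variables do not carry over. Pictures are saved under pics/ and viewed, and the job is handed in when it is done.

Besides the shell and the picture viewer there is one more tool, called as name(argument=value, ...), one argument or row to a line, values as JSON. apply_moves: Moves the arm, as the interface text tells. Its arguments: {"type":"object","properties":{"motion":{"type":"array","items":{"type":"number"}},"newtons":{"type":"number"}},"required":["motion"]}

```bash
mkdir -p pics; python3 - <<'E'
from bench import status, viewer
import cv2, json
s=status.sense(); print(s)
for n in ["scene","top","wrist"]:
    c=viewer.get_calibration(n); print(n,c)
    im=viewer.grab_frame(n); cv2.imwrite(f"pics/{n}0.png",im[:,:,::-1])
E
```

```text
{'t': 0.0, 'joint_pos': array([ 1.16771128e+00,  5.28156062e-02,  1.40176448e+00,  3.59211847e-06,
        1.68859135e+00, -7.03410380e-02]), 'joint_vel': array([-0.00092107, -0.00205787,  0.00194036, -0.0005223 , -0.00012888,
       -0.00100044]), 'tau': array([-2.87089597e-04, -3.81656098e+01, -3.60196853e+01, -6.29809847e-05,
        5.98120780e-03,  4.99401983e-05]), 'tool_pos': array([171.3516073 , 495.89740464, 216.76344857]), 'orientation': array([ 0.69721078,  0.1165583 ,  0.69747503, -0.11764295]), 'wrist_force': array([-0.35082906, -0.41405666,  0.53488329]), 'wrist_torque': array([-0.06519745,  0.06666499,  0.02647228]), 'gripper_width': 0.999506768443022}
scene {'fx': 456.7063547047685, 'fy': 456.7063547047685, 'cx': 319.7552256750968, 'cy': 243.25330769462997, 'R': array([[-0.73706554,  0.67563004,  0.01607579],
       [ 0.50494549,  0.5663588 , -0.65135839],
       [-0.44918196, -0.47197643, -0.7585999 ]]), 't': array([ 407.05589945, -223.08168387, 1006.03067252])}
top {'fx': 464.7914528652112, 'fy': 464.7914528652112, 'cx': 314.50232023074636, 'cy': 237.6606773098959, 'R': array([[-0.0080474 , -0.99991699, -0.01006224],
       [-0.98248408,  0.00977973, -0.18608976],
       [ 0.18617272,  0.00838845, -0.98248122]]), 't': array([ 48.30744875, 569.55734192, 734.07908954])}
wrist {'fx': 354.44559778820303, 'fy': 354.44559778820303, 'cx': 319.1525227451717, 'cy': 244.4863174448912, 'R': array([[ 0.32751407,  0.94484318, -0.00242907],
       [ 0.90939599, -0.31452721,  0.27216092],
       [ 0.25638538, -0.09134552, -0.96224868]]), 't': array([-524.5449891 ,  -35.10351767,  379.22775196])}
```

View pics/scene0.png

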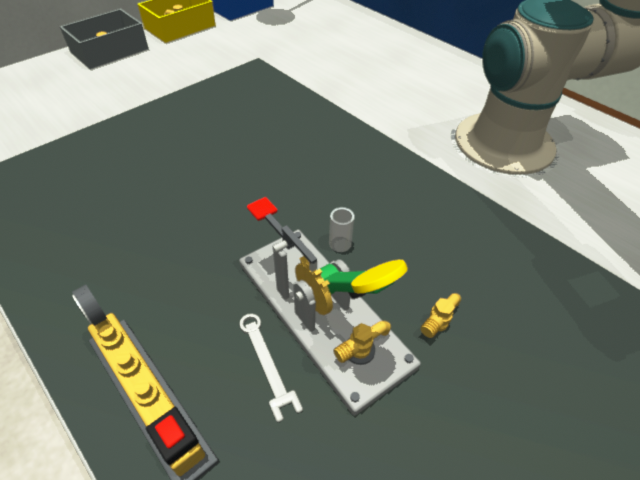

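View pics/top0.png

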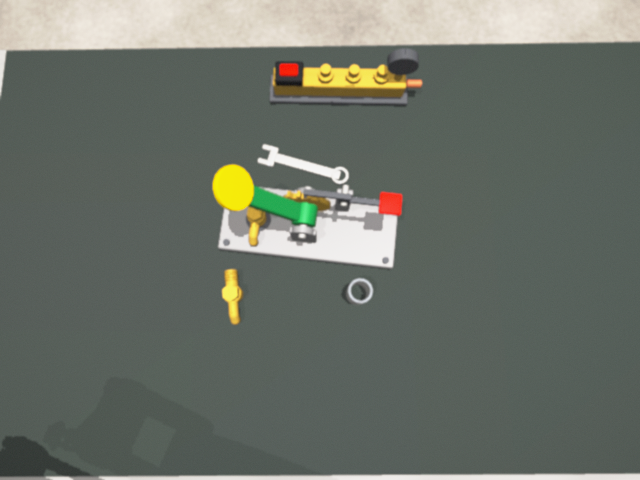

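```bash
cat > h.py <<'E'
import numpy as np, cv2
from bench import status, viewer
def ray(c,u,v):
    d=np.array([(u-c['cx'])/c['fx'],(v-c['cy'])/c['fy'],1.]); R=np.array(c['R'])
    o=-R.T@c['t']; d=R.T@d; return o,d/np.linalg.norm(d)
def tri(rs):
    A=np.zeros((3,3));b=np.zeros(3)
    for o,d in rs:
        P=np.eye(3)-np.outer(d,d);A+=P;b+=P@o
    X=np.linalg.solve(A,b); return X,[np.linalg.norm(np.cross(X-o,d)) for o,d in rs]
def plane(r,z):
    o,d=r; return o+d*(z-o[2])/d[2]
def blob(mask,near):
    n,l,st,ce=cv2.connectedComponentsWithStats(mask.astype(np.uint8))
    i=min([k for k in range(1,n) if st[k,4]>30],key=lambda k:np.hypot(*(ce[k]-near)))
    return ce[i],st[i],l==i
def red(im): 
    a=im.astype(int); return (a[...,0]>150)&(a[...,1]<80)&(a[...,2]<80)
def yel(im):
    a=im.astype(int); return (a[...,0]>150)&(a[...,1]>0.8*a[...,0])&(a[...,2]<80)
E
python3 - <<'E'
from h import *
C={n:viewer.get_calibration(n) for n in("scene","top")}
I={n:cv2.imread(f"pics/{n}0.png")[:,:,::-1] for n in C}
for nm,f,ns in(("tab",red,{"scene":(262,208),"top":(390,203)}),("plate",yel,{"scene":(382,276),"top":(233,187)})):
    r=[]
    for n in C:
        c,s,m=blob(f(I[n]),ns[n]); print(nm,n,c,s); r.append(ray(C[n],*c))
    print(nm,tri(r))
im=I["top"].astype(int); 
# base mask: bright greyish
h=(im.min(2)>120)&(im.max(2)-im.min(2)<30)
c,s,m=blob(h,(310,235)); print(c,s)
cnt=cv2.findContours(m.astype(np.uint8),cv2.RETR_EXTERNAL,cv2.CHAIN_APPROX_NONE)[0][0]
q=cv2.approxPolyDP(cv2.convexHull(cnt),6,True)[:,0]; print(q.tolist())
for p in q: print(p,plane(ray(C["top"],*p),20).round(1))
E
for n in scene top; do python3 -c "
import cv2;i=cv2.imread('pics/${n}0.png');i=i[150:430,180:460] if '$n'=='scene' else i[130:340,190:430]
cv2.imwrite('pics/${n}0c.png',cv2.resize(i,None,fx=2.1,fy=2.1,interpolation=2))"; done
```

```text
tab scene [261.3539604  207.44306931] [247 197  30  22 404]
tab top [390.34047109 202.91220557] [379 192  24  24 467]
tab (array([604.82630861, -72.33797001, 143.35846493]), [np.float64(0.9795817069222121), np.float64(0.9795817069221825)])
plate scene [379.95126523 275.42361762] [ 351  259   57   33 1067]
plate top [232.85842986 187.21299871] [ 212  164   44   47 1554]
plate (array([611.1914754 , 154.68544082, 212.38420123]), [np.float64(1.0771594351197922), np.float64(1.0771594351197489)])
[319.0372616  224.42718554] [ 218  144  180  124 9071]
[[223, 209], [263, 144], [342, 166], [397, 217], [393, 266], [219, 248]]
[223 209] [630.3 207.1  20. ]
[263 144] [752.8 136.9  20. ]
[342 166] [708.7  -7.7  20. ]
[397 217] [ 612.3 -103.7   20. ]
[393 266] [524.6 -93.1  20. ]
[219 248] [559.5 212.2  20. ]
```

View pics/wrist0.png

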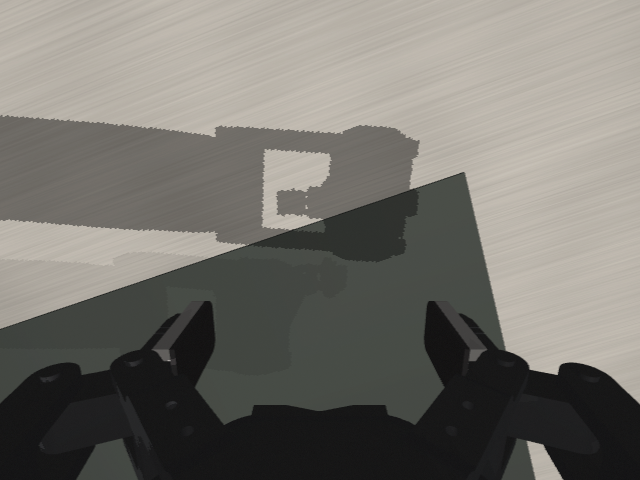

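```bash
ls pics
```

```text
scene0.png
scene0c.png
top0.png
top0c.png
wrist0.png
```

```bash
cat >> h.py <<'E'
from scipy.spatial.transform import Rotation as Ro
O=np.array([598.7,59.3,0]); yaw=-0.1138
F=np.array([[np.cos(yaw),-np.sin(yaw),0],[np.sin(yaw),np.cos(yaw),0],[0,0,1]])
def W(x,y,z): return O+F@np.array([x,y,z])
def cur():
    s=status.sense(); q=s['orientation']; return s,s['tool_pos'],Ro.from_quat([q[1],q[2],q[3],q[0]])
def tool(tilt):
    "tool x along (0,sin t,-cos t) in fixture; tool y +-fixture x"
    X=F@np.array([0,np.sin(tilt),-np.cos(tilt)]); out=[]
    for s in(1,-1):
        Y=s*F[:,0]; out.append(Ro.from_matrix(np.c_[X,Y,np.cross(X,Y)]))
    return out
def rel(p,Rt):
    s,p0,R0=cur()
    Rt=min(Rt,key=lambda r:(R0.inv()*r).magnitude())
    return (R0.inv().apply(p-p0)).round(1),(R0.inv()*Rt).as_rotvec().round(3)
E
python3 - <<'E'
from h import *
s,p,R=cur(); print(R.as_matrix().round(2))
for i in (0,1): print((R.inv()*tool(0)[i]).as_rotvec())
tab=W(21,-130,142); print(tab, rel(tab+[0,0,60],tool(0)))
E
```

```text
[[-0.    0.33  0.95]
 [-0.    0.95 -0.33]
 [-1.   -0.   -0.  ]]
[1.35178065e+00 6.50258624e-04 9.51782464e-04]
[-1.78981167e+00 -1.01053624e-03  6.90399258e-04]
[604.80207786 -72.24377464 142.        ] (array([  15.4, -395.5,  595.3]), array([1.352e+00, 1.000e-03, 1.000e-03]))
```

View pics/top0c.png

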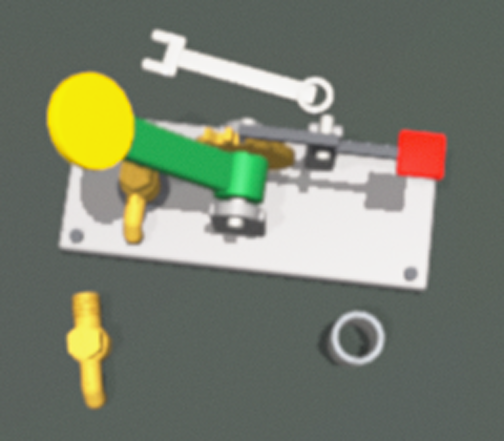

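apply_moves(
  motion=[0, 0, -395.5, 595.3, 1.352, 0, 0, 0, 0, -395.5, 595.3, 1.352, 0, 0, 0, 0, -395.5, 595.3, 1.352, 0, 0, 0, 0, -395.5, 595.3, 1.352, 0, 0, 0, 0, -395.5, 595.3, 1.352, 0, 0, 0, 0, -395.5, 595.3, 1.352, 0, 0, 0, 0, -395.5, 595.3, 1.352, 0, 0, 0, 0, -395.5, 595.3, 1.352, 0, 0, 0, 0, -395.5, 595.3, 1.352, 0, 0, 0, 0, -395.5, 595.3, 1.352, 0, 0, 0, 0, -395.5, 595.3, 1.352, 0, 0, 0, 0, -395.5, 595.3, 1.352, 0, 0, 0, 0, -395.5, 595.3, 1.352, 0, 0, 0, 0, -395.5, 595.3, 1.352, 0, 0, 0, 0, -395.5, 595.3, 1.352, 0, 0, 0, 0, -395.5, 595.3, 1.352, 0, 0],
  newtons=40,
)

```text
t: 2.15
tool_pos: [604.6, -71.5, 217.8]
orientation: [-0.471, -0.527, -0.471, 0.528]
wrist_force: [-0.1, 0.5, 0.4]
gripper_width: 0.004
```

```bash
python3 - <<'E'
from h import *
for n in ("top","scene","wrist"):
    im=viewer.grab_frame(n)
    cv2.imwrite(f"pics/{n}1.png",im[:,:,::-1])
    if n!="wrist":
        y0,x0=(120,200) if n=="top" else (130,180)
        c=cv2.resize(im[y0:y0+200,x0:x0+260],None,fx=1.5,fy=1.5,interpolation=2)
        if n=="top": a=c
        else: b=c
    else: w=cv2.resize(im,(400,300))
cv2.imwrite("pics/m1.png",np.vstack([np.hstack([a,b])[:, :780], np.hstack([w,np.zeros((300,380,3),np.uint8)])])[:,:,::-1])
c=viewer.get_calibration("wrist"); 
print(status.sense()['joint_pos'])
E
```

```text
[-1.78396568e-01  2.91600243e-01  1.13282516e+00 -1.14345924e-03
  1.71713797e+00 -6.51678977e-02]
```

View pics/m1.png

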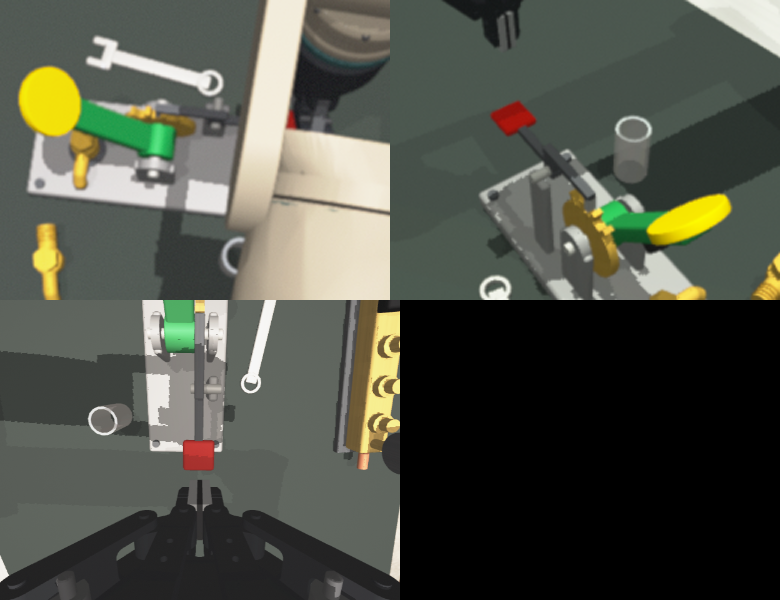

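```bash
python3 - <<'E'
from h import *
im=cv2.imread("pics/wrist1.png")[:,:,::-1]; a=im.astype(int)
m=(a[...,0]>130)&(a[...,1]<80)&(a[...,2]<80)
ce,st,mm=blob(m,(317,725/1)); ce,st,mm=blob(m,(317,240)); print(ce,st)
c=viewer.get_calibration("wrist")
print(plane(ray(c,*ce),142),W(21,-130,142),status.sense()['tool_pos'])
# corners of tab
for p in [(st[0],st[1]),(st[0]+st[2],st[1])]: print(plane(ray(c,*p),142))
E
```

```text
[317.34782609 247.85682916] [ 293  224   50   48 2277]
[603.70338937 -70.57776463 142.        ] [604.80207786 -72.24377464 142.        ] [604.73056069 -71.88395561 217.61154188]
[589.43936278 -52.18514252 142.        ]
[622.67911815 -56.00507067 142.        ]
```

apply_moves(
  motion=[0, 40, 0, 0, 0, 0, 0, 0, 50, 0, 0, 0, 0, 0, 0, 55, 0, 0, 0, 0, 0, 0, 60, 0, 0, 0, 0, 0, 0, 64, 0, 0, 0, 0, 0, 0, 68, 0, 0, 0, 0, 0, 0, 72, 0, 0, 0, 0, 0, 0, 75, 0, 0, 0, 0, 0, 0, 78, 0, 0, 0, 0, 0, 0, 78, 0, 0, 0, 0, 0],
)

```text
t: 3.55
tool_pos: [604.6, -72.0, 139.3]
orientation: [-0.471, -0.527, -0.471, 0.528]
wrist_force: [0.2, 0.3, -0.3]
gripper_width: -0.001
```

```bash
python3 -c "
from h import *
s=status.sense();print(s['tool_pos'],s['wrist_force'],s['wrist_torque'])"
```

```text
[604.6106008  -71.9818499  139.30230788] [ 0.2038888   0.34421177 -0.33487554] [ 0.03054693  0.01314823 -0.02886317]
```

apply_moves(
  motion=[0, 1, 0, 0, 0, 0, 0, 0, 2, 0, 0, 0, 0, 0, 0, 3, 0, 0, 0, 0, 0, 0, 3, 0, 0, 0, 0, 0],
)

```text
t: 4.05
tool_pos: [604.6, -72.0, 136.2]
orientation: [-0.471, -0.527, -0.471, 0.528]
wrist_force: [0.1, -0.4, 0.6]
gripper_width: -0.001
```

```bash
python3 - <<'E'
from h import *
for n in ("scene","wrist"):
    im=viewer.grab_frame(n)
    cv2.imwrite(f"pics/{n}2.png",im[:,:,::-1])
    if n=="scene": b=cv2.resize(im[130:330,180:440],None,fx=1.5,fy=1.5)
    else: w=cv2.resize(im,(400,300))
cv2.imwrite("pics/m2.png",np.hstack([b,w])[:,:,::-1])
E
```

```text
(no output)
```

View pics/m2.png

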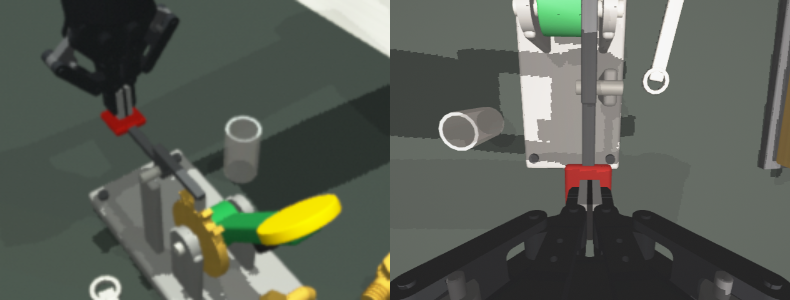

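The fingertips sit on the red tab, which has gone down. There is no stop force yet, so I continue.

apply_moves(
  motion=[0, 1, 0, 0, 0, 0, 0, 0, 2, 0, 0, 0, 0, 0, 0, 2, 0, 0, 0, 0, 0],
)

```text
t: 4.53
tool_pos: [604.5, -72.0, 134.2]
orientation: [-0.471, -0.527, -0.471, 0.528]
wrist_force: [0.0, -0.2, 0.1]
gripper_width: -0.005
```

apply_moves(
  motion=[0, 1, 0, 0, 0, 0, 0, 0, 2, 0, 0, 0, 0, 0, 0, 2, 0, 0, 0, 0, 0],
)

```text
t: 4.9
tool_pos: [604.5, -72.0, 132.1]
orientation: [-0.471, -0.527, -0.471, 0.528]
wrist_force: [-0.0, -0.1, 0.4]
gripper_width: -0.003
```

apply_moves(
  motion=[0, 1, 0, 0, 0, 0, 0, 0, 2, 0, 0, 0, 0, 0, 0, 2, 0, 0, 0, 0, 0],
)

```text
t: 5.28
tool_pos: [604.6, -72.2, 130.3]
orientation: [-0.471, -0.527, -0.471, 0.528]
wrist_force: [-0.6, -1.5, 2.4]
gripper_width: 0.0
```

```bash
python3 - <<'E'
from h import *
im=viewer.grab_frame("scene")
cv2.imwrite("pics/s3.png",cv2.resize(im[130:330,180:400],None,fx=3,fy=3,interpolation=2)[:,:,::-1])
E
```

```text
(no output)
```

View pics/s3.png

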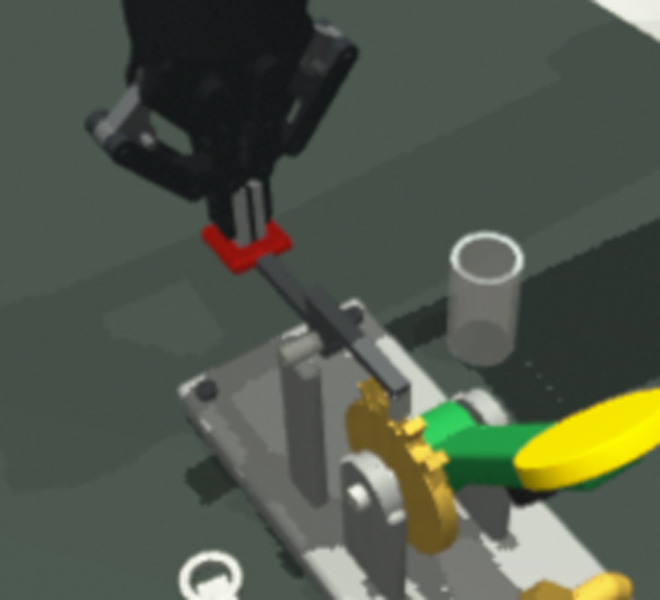

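apply_moves(
  motion=[0, 1, 0, 0, 0, 0, 0, 0, 2, 0, 0, 0, 0, 0, 0, 2, 0, 0, 0, 0, 0],
)

```text
t: 5.7
tool_pos: [604.6, -72.2, 128.1]
orientation: [-0.471, -0.527, -0.471, 0.528]
wrist_force: [-0.2, 0.1, 1.7]
gripper_width: -0.002
```

```bash
python3 -c "
from h import *
s=status.sense();print(s['tool_pos'],s['wrist_force'],s['wrist_torque'])"
```

```text
[604.57002525 -72.24998422 128.11738879] [-0.18655403  0.05731611  1.69811985] [-0.22581391  0.01204652 -0.02019134]
```

apply_moves(
  motion=[0, 1, 0, 0, 0, 0, 0, 0, 2, 0, 0, 0, 0, 0, 0, 3, 0, 0, 0, 0, 0, 0, 3, 0, 0, 0, 0, 0],
)

```text
t: 6.2
tool_pos: [604.6, -72.2, 124.9]
orientation: [-0.471, -0.527, -0.471, 0.528]
wrist_force: [-0.3, -1.0, 1.7]
gripper_width: 0.001
```

```bash
python3 - <<'E'
from h import *
s=status.sense();print(s['tool_pos'],s['wrist_force'],s['wrist_torque'])
im=viewer.grab_frame("scene")
cv2.imwrite("pics/s4.png",cv2.resize(im[130:330,180:400],None,fx=3,fy=3,interpolation=2)[:,:,::-1])
im=viewer.grab_frame("wrist")
cv2.imwrite("pics/w4.png",im[:,:,::-1])
E
```

```text
[604.55675974 -72.17705422 124.90899411] [-0.30293699 -1.04683296  1.6734655 ] [-0.1766624   0.03530833  0.00194425]
```

View pics/s4.png

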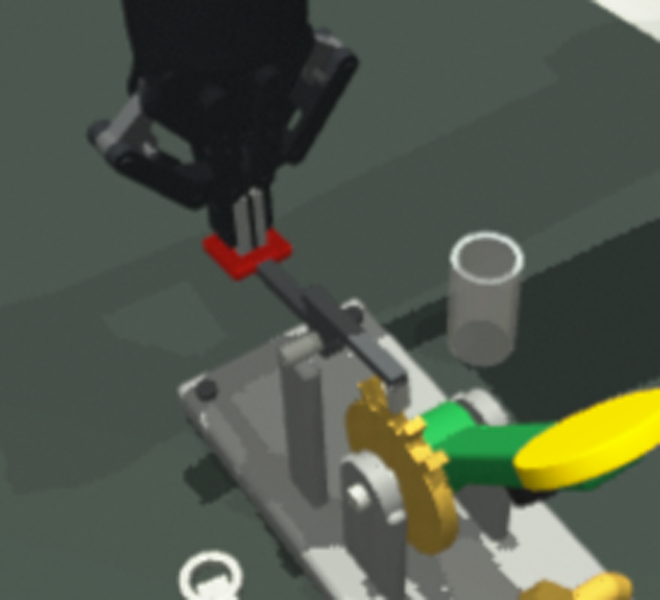

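View pics/w4.png

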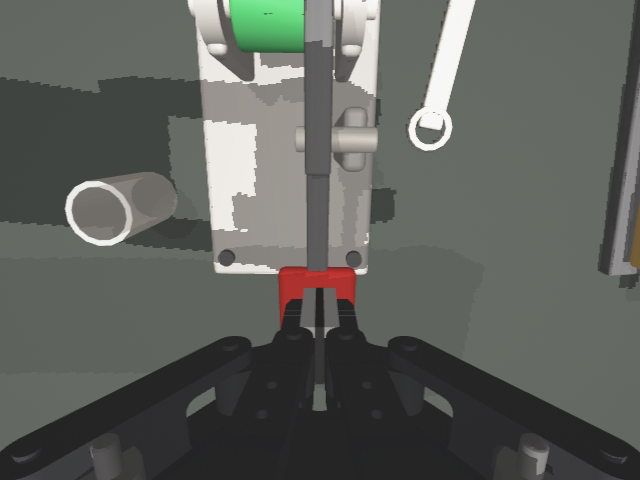

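apply_moves(
  motion=[0, 2, 0, 0, 0, 0, 0, 0, 4, 0, 0, 0, 0, 0, 0, 6, 0, 0, 0, 0, 0, 0, 8, 0, 0, 0, 0, 0, 0, 8, 0, 0, 0, 0, 0],
)

```text
t: 6.92
tool_pos: [604.5, -71.9, 116.6]
orientation: [-0.471, -0.527, -0.471, 0.528]
wrist_force: [0.6, -1.2, 1.0]
gripper_width: -0.001
```

apply_moves(
  motion=[0, 1, 0, 0, 0, 0, 0, 0, 3, 0, 0, 0, 0, 0, 0, 4, 0, 0, 0, 0, 0, 0, 4, 0, 0, 0, 0, 0],
)

```text
t: 7.42
tool_pos: [604.4, -71.7, 112.4]
orientation: [-0.471, -0.527, -0.471, 0.528]
wrist_force: [0.1, -0.2, 1.3]
gripper_width: 0.003
```

apply_moves(
  motion=[0, 1, 0, 0, 0, 0, 0, 0, 2, 0, 0, 0, 0, 0, 0, 3, 0, 0, 0, 0, 0, 0, 3, 0, 0, 0, 0, 0],
)

```text
t: 7.92
tool_pos: [604.6, -71.5, 110.0]
orientation: [-0.471, -0.527, -0.471, 0.528]
wrist_force: [-1.5, 1.0, 5.1]
gripper_width: 0.001
```

apply_moves(
  motion=[0, 1, 0, 0, 0, 0, 0, 0, 2, 0, 0, 0, 0, 0, 0, 2, 0, 0, 0, 0, 0],
)

```text
t: 8.3
tool_pos: [604.8, -71.5, 109.7]
orientation: [0.471, 0.528, 0.471, -0.527]
wrist_force: [-2.7, 1.6, 10.2]
gripper_width: 0.001
```

```bash
python3 - <<'E'
from h import *
s=status.sense();print(s['tool_pos'],s['wrist_force'],s['wrist_torque'])
im=viewer.grab_frame("scene")
cv2.imwrite("pics/s5.png",cv2.resize(im[130:330,180:400],None,fx=3,fy=3,interpolation=2)[:,:,::-1])
E
```

```text
[604.83892515 -71.46479826 109.69874313] [-2.70714598  1.59571863 10.23657691] [0.29252035 0.68990597 0.04588367]
```

View pics/s5.png

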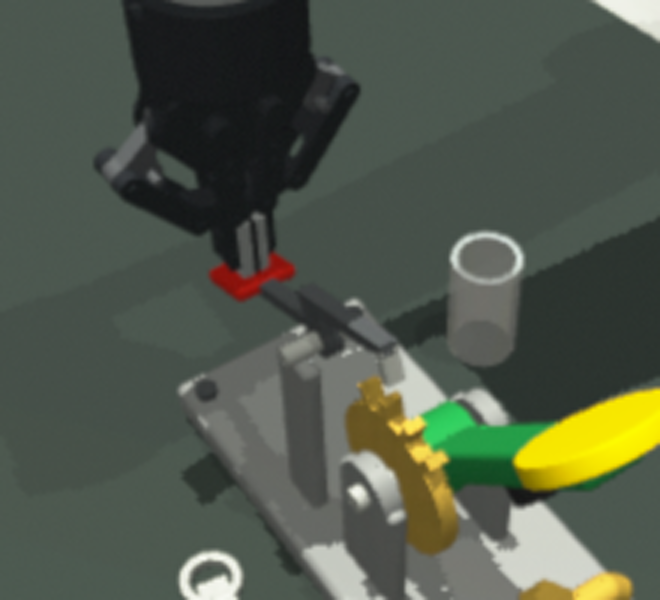

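apply_moves(
  motion=[0, -60, 0, 0, 0, 0, 0, 0, -120, 0, 0, 0, 0, 0, 0, -170, 0, 0, 0, 0, 0, 0, -170, 0, 0, 0, 0, 0],
)

```text
t: 8.85
tool_pos: [605.9, -71.7, 284.8]
orientation: [0.474, 0.529, 0.468, -0.526]
wrist_force: [0.8, -0.1, -0.5]
gripper_width: 0.002
```

```bash
python3 - <<'E'
from h import *
im=viewer.grab_frame("scene"); w=viewer.grab_frame("wrist")
cv2.imwrite("pics/s6.png",np.hstack([cv2.resize(im[130:330,180:400],None,fx=2,fy=2,interpolation=2),cv2.resize(w,None,fx=.56,fy=.56)[:, :][:400] if 0 else cv2.resize(w,(340,400))])[:,:,::-1])
print(status.sense()['tool_pos'])
for tilt in (0.4,0.8):
  for th in (0.85,):
    n=np.array([0,-np.sin(th),np.cos(th)]); c=np.array([0,150*np.cos(th)-12*np.sin(th),90+150*np.sin(th)+12*np.cos(th)])
    tip=c+45*n; tcp=tip+12*np.array([0,-np.sin(tilt),np.cos(tilt)])
    print(tilt,c,tip,tcp,W(*tcp),rel(W(*tcp),tool(tilt)))
E
```

```text
[604.65013    -71.53725052 278.83700568]
0.4 [  0.          89.98210702 210.61185852] [  0.          56.17448879 240.31110009] [  0.          51.50146868 251.36383201] [604.54822519 110.46834508 251.36383201] (array([  27.4,  -20.7, -180.8]), array([0.001, 0.4  , 0.   ]))
0.8 [  0.          89.98210702 210.61185852] [  0.          56.17448879 240.31110009] [  0.         47.5662157 248.6715806] [604.10135938 106.55854624 248.6715806 ] (array([  30.1,  -20.7, -176.9]), array([0. , 0.8, 0. ]))
```

View pics/s6.png

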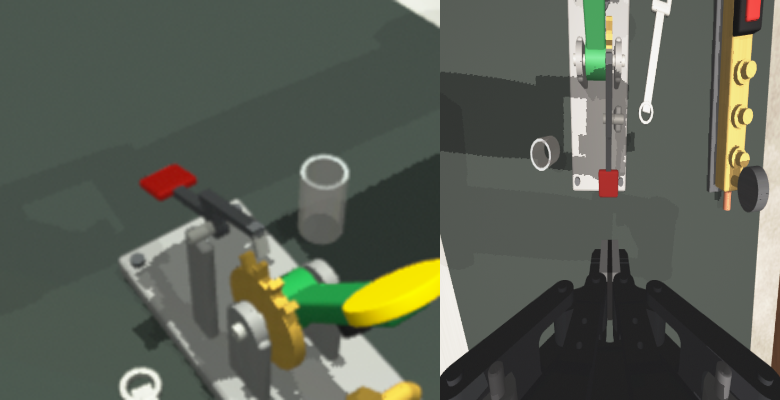

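apply_moves(
  motion=[0, 0, -10, -90, 0, 0.2, 0, 0, 5, -20.7, -180, 0, 0.4, 0, 0, 20, -20.7, -180.8, 0, 0.4, 0, 0, 27.4, -20.7, -180.8, 0, 0.4, 0, 0, 27.4, -20.7, -180.8, 0, 0.4, 0, 0, 27.4, -20.7, -180.8, 0, 0.4, 0],
)

```text
t: 9.7
tool_pos: [604.7, 109.4, 251.3]
orientation: [0.368, 0.622, 0.555, -0.413]
wrist_force: [0.7, -0.2, -0.2]
gripper_width: -0.0
```

```bash
python3 - <<'E'
from h import *
print(status.sense()['joint_pos'])
ims={n:viewer.grab_frame(n) for n in("scene","top","wrist")}
C={n:viewer.get_calibration(n) for n in ims}
for n in ims: cv2.imwrite(f"pics/{n}7.png",ims[n][:,:,::-1])
a=cv2.resize(ims["scene"][130:380,180:460],None,fx=1.4,fy=1.4,interpolation=2)
cv2.imwrite("pics/m7.png",np.hstack([a,cv2.resize(ims["wrist"],(400,350))])[:,:,::-1])
r=[]
for n,p in(("scene",(265,222)),("top",(390,203))):
    try:
        c,s,m=blob(red(ims[n]),p);print(n,c,s[4]);r.append(ray(C[n],*c))
    except Exception as e: print(n,e)
if len(r)==2: print(tri(r))
E
```

```text
[-0.06945849  0.23991763  1.17323106  0.40247815  1.69896869  0.10321203]
scene [263.21785714 219.56785714] 280
top [383.28076923 206.26923077] 260
(array([606.18649192, -65.81942476, 123.26391761]), [np.float64(0.900706722344081), np.float64(0.9007067223440616)])
```

View pics/m7.png

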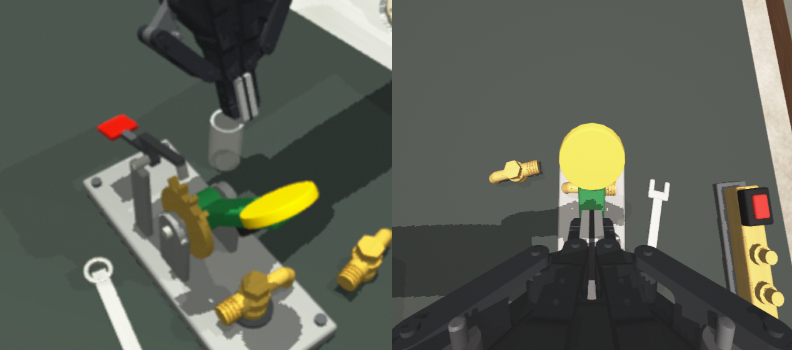

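```bash
cat >> h.py <<'E'
def pose(th,gap,tilt,off=11):
    n=np.array([0,-np.sin(th),np.cos(th)]); c=np.array([0,150*np.cos(th)-12*np.sin(th),90+150*np.sin(th)+12*np.cos(th)])
    tcp=c+gap*n+off*np.array([0,-np.sin(tilt),np.cos(tilt)])
    return rel(W(*tcp),tool(tilt))
E
python3 - <<'E'
from h import *
for th,g,t in [(.87,30,.4),(.87,15,.4),(.87,5,.4),(.85,0,.4),(.8,0,.4),(.75,0,.4),(.7,0,.4),(.65,0,.4),(.6,0,.36),(.55,0,.33),(.5,0,.3)]:
    p,r=pose(th,g,t); print(th,*p,*r)
E
```

```text
0.87 12.9 -0.3 -5.0 -0.0 0.0 -0.001
0.87 26.3 -0.3 -11.8 -0.0 0.0 -0.001
0.87 35.2 -0.4 -16.3 -0.0 0.0 -0.001
0.85 42.2 -0.4 -20.1 -0.0 0.0 -0.001
0.8 48.8 -0.4 -23.7 -0.0 0.0 -0.001
0.75 55.6 -0.4 -27.1 -0.0 0.0 -0.001
0.7 62.5 -0.4 -30.0 -0.0 0.0 -0.001
0.65 69.6 -0.4 -32.6 -0.0 0.0 -0.001
0.6 76.7 -0.4 -35.3 -0.0 -0.04 -0.001
0.55 84.0 -0.4 -37.6 -0.0 -0.07 -0.001
0.5 91.4 -0.4 -39.4 -0.0 -0.1 -0.001
```

apply_moves(
  motion=[0, 13, 0, -5, 0, 0, 0, 0, 26, 0, -12, 0, 0, 0, 0, 35, 0, -16, 0, 0, 0, 0, 42, 0, -20, 0, 0, 0, 0, 49, 0, -23.5, 0, 0, 0, 0, 55.5, 0, -27, 0, 0, 0, 0, 62.5, 0, -30, 0, 0, 0, 0, 62.5, 0, -30, 0, 0, 0],
)

```text
t: 10.85
tool_pos: [610.8, 161.6, 206.0]
orientation: [0.368, 0.622, 0.555, -0.412]
wrist_force: [0.7, -0.2, 0.0]
gripper_width: 0.002
```

```bash
python3 - <<'E'
from h import *
s=status.sense();print(s['tool_pos'],s['wrist_force'],s['wrist_torque'])
ims={n:viewer.grab_frame(n) for n in("scene","wrist")}
a=cv2.resize(ims["scene"][130:380,180:460],None,fx=1.4,fy=1.4,interpolation=2)
cv2.imwrite("pics/m8.png",np.hstack([a,cv2.resize(ims["wrist"],(400,350))])[:,:,::-1])
E
```

```text
[610.82248357 161.55377822 205.98982192] [ 0.67257263 -0.15822509  0.00796079] [-0.2121741   0.00857805 -0.04212156]
```

View pics/m8.png

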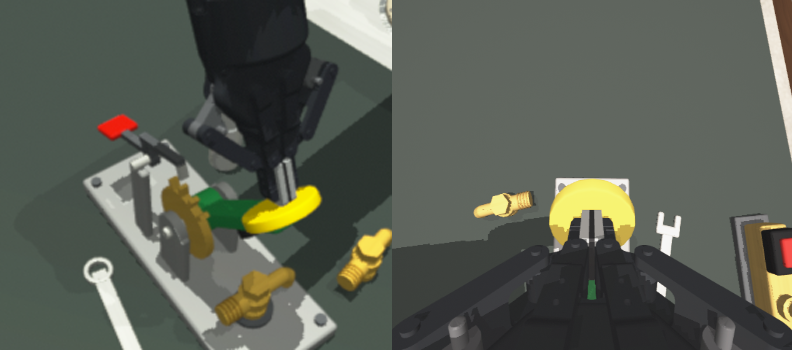

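```bash
python3 - <<'E'
from h import *
for th in np.arange(.65,.04,-.05):
    t=max(0.05,0.4*min(1,th/.6)); p,r=pose(th,0,t); print(round(th,2),*p,*r)
E
```

```text
0.65 6.9 -0.3 -2.8 -0.0 0.0 -0.0
0.6 14.1 -0.4 -5.0 -0.0 0.0 -0.0
0.55 21.4 -0.4 -7.3 -0.0 -0.033 -0.0
0.5 28.8 -0.4 -9.2 -0.0 -0.066 -0.0
0.45 36.2 -0.4 -10.7 -0.0 -0.1 -0.0
0.4 43.8 -0.4 -11.9 -0.0 -0.133 -0.0
0.35 51.3 -0.4 -12.7 -0.0 -0.166 -0.0
0.3 58.9 -0.4 -13.1 -0.0 -0.2 -0.0
0.25 66.5 -0.4 -13.1 -0.0 -0.233 -0.0
0.2 74.1 -0.4 -12.7 -0.0 -0.266 -0.0
0.15 81.6 -0.4 -12.0 -0.0 -0.3 -0.0
0.1 89.1 -0.4 -10.9 -0.0 -0.333 -0.0
0.05 96.5 -0.4 -9.2 -0.0 -0.35 -0.0
```

apply_moves(
  motion=[0, 7, 0, -3, 0, 0, 0, 0, 14, 0, -5, 0, 0, 0, 0, 21, 0, -7, 0, -0.03, 0, 0, 29, 0, -9, 0, -0.07, 0, 0, 36, 0, -11, 0, -0.1, 0, 0, 44, 0, -12, 0, -0.13, 0, 0, 51, 0, -12.5, 0, -0.17, 0, 0, 59, 0, -13, 0, -0.2, 0, 0, 59, 0, -13, 0, -0.2, 0],
)

```text
t: 12.08
tool_pos: [614.6, 196.8, 156.1]
orientation: [0.422, 0.578, 0.515, -0.472]
wrist_force: [-0.2, -0.0, 0.3]
gripper_width: 0.003
```

```bash
python3 - <<'E'
from h import *
s=status.sense();print(s['tool_pos'],s['wrist_force'],s['wrist_torque'])
ims={n:viewer.grab_frame(n) for n in("scene","wrist")}
a=cv2.resize(ims["scene"][130:380,180:460],None,fx=1.4,fy=1.4,interpolation=2)
cv2.imwrite("pics/m9.png",np.hstack([a,cv2.resize(ims["wrist"],(400,350))])[:,:,::-1])
for th in (.25,.2,.15,.1,.05,.03,.01,0,-.01,-.02):
    t=max(0.05,0.4*min(1,th/.6)); p,r=pose(th,0,t); print(round(th,2),*p,*r)
E
```

```text
[614.6423874  196.82085547 156.11316282] [-0.18680938 -0.03086744  0.29338539] [-0.08684597 -0.03147583 -0.04325015]
0.25 6.6 0.0 -1.7 -0.0 -0.033 0.001
0.2 14.1 0.1 -2.9 -0.0 -0.066 0.001
0.15 21.6 0.1 -3.6 -0.0 -0.099 0.001
0.1 29.2 0.1 -4.0 -0.0 -0.133 0.001
0.05 36.8 0.1 -3.9 -0.0 -0.149 0.001
0.03 39.8 0.1 -3.7 -0.0 -0.149 0.001
0.01 42.7 0.1 -3.4 -0.0 -0.149 0.001
0 44.2 0.1 -3.2 -0.0 -0.149 0.001
-0.01 45.7 0.1 -3.0 -0.0 -0.149 0.001
-0.02 47.2 0.1 -2.8 -0.0 -0.149 0.001
```

View pics/m9.png

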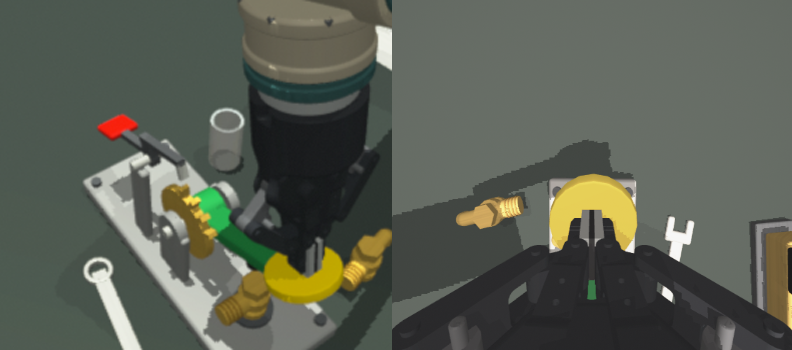

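apply_moves(
  motion=[0, 7, 0, -2, 0, -0.03, 0, 0, 14, 0, -3, 0, -0.07, 0, 0, 21.5, 0, -3.5, 0, -0.1, 0, 0, 29, 0, -4, 0, -0.13, 0, 0, 36, 0, -4, 0, -0.15, 0, 0, 39, 0, -4, 0, -0.15, 0, 0, 41, 0, -3.5, 0, -0.15, 0, 0, 41, 0, -3.5, 0, -0.15, 0],
)

```text
t: 13.18
tool_pos: [615.5, 207.8, 116.1]
orientation: [0.458, 0.54, 0.483, -0.515]
wrist_force: [0.9, 1.1, 4.0]
gripper_width: 0.005
```

apply_moves(
  motion=[0, 1, 0, 0, 0, 0, 0, 0, 2, 0, 0, 0, 0, 0, 0, 2, 0, 0, 0, 0, 0],
)

```text
t: 13.55
tool_pos: [615.5, 208.2, 114.2]
orientation: [0.458, 0.541, 0.483, -0.514]
wrist_force: [1.5, 2.9, 4.6]
gripper_width: -0.009
```

apply_moves(
  motion=[0, 1, 0, 0, 0, 0, 0, 0, 2, 0, 0, 0, 0, 0, 0, 2, 0, 0, 0, 0, 0],
)

```text
t: 13.92
tool_pos: [615.6, 208.5, 112.4]
orientation: [0.458, 0.541, 0.483, -0.514]
wrist_force: [0.6, 1.6, 4.2]
gripper_width: 0.004
```

apply_moves(
  motion=[0, 1, 0, 0, 0, 0, 0, 0, 2, 0, 0, 0, 0, 0, 0, 2, 0, 0, 0, 0, 0],
)

```text
t: 14.3
tool_pos: [615.6, 208.8, 110.4]
orientation: [0.458, 0.541, 0.483, -0.514]
wrist_force: [1.0, 1.7, 4.5]
gripper_width: 0.001
```

apply_moves(
  motion=[0, 1, 0, 0, 0, 0, 0, 0, 2, 0, 0, 0, 0, 0, 0, 2, 0, 0, 0, 0, 0],
)

```text
t: 14.68
tool_pos: [615.6, 209.1, 108.5]
orientation: [0.458, 0.541, 0.483, -0.514]
wrist_force: [0.9, 2.4, 5.0]
gripper_width: 0.003
```

apply_moves(
  motion=[0, 1, 0, 0, 0, 0, 0, 0, 2, 0, 0, 0, 0, 0, 0, 2, 0, 0, 0, 0, 0],
)

```text
t: 15.05
tool_pos: [615.6, 209.3, 106.5]
orientation: [0.458, 0.541, 0.483, -0.514]
wrist_force: [0.7, 2.4, 4.3]
gripper_width: 0.003
```

```bash
python3 - <<'E'
from h import *
s,p,R=cur(); print((F.T@(p-O)).round(1))
ims={n:viewer.grab_frame(n) for n in("scene","wrist")}
a=cv2.resize(ims["scene"][180:420,250:450],None,fx=2,fy=2,interpolation=2)
cv2.imwrite("pics/m10.png",np.hstack([a,cv2.resize(ims["wrist"],(400,480))])[:,:,::-1])
E
```

```text
[ -0.3 151.  106.5]
```

View pics/m10.png

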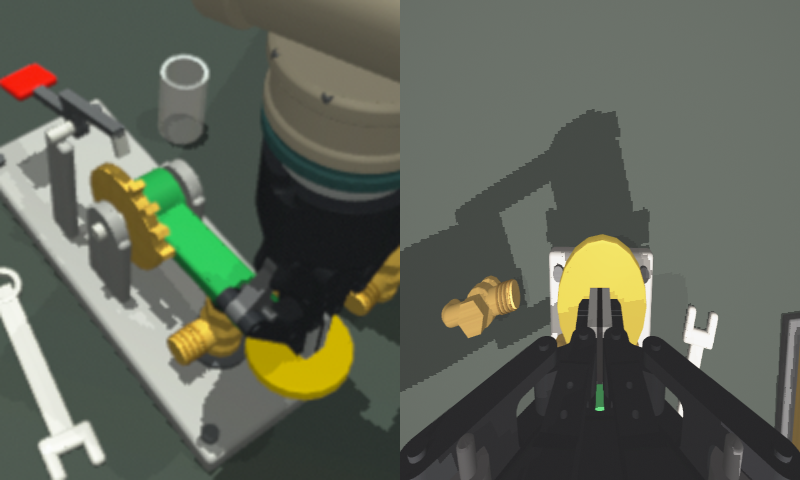

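apply_moves(
  motion=[0, 1, 0, 0, 0, 0, 0, 0, 2, 0, 0, 0, 0, 0, 0, 2, 0, 0, 0, 0, 0],
)

```text
t: 15.52
tool_pos: [615.6, 209.5, 104.5]
orientation: [0.458, 0.541, 0.483, -0.514]
wrist_force: [0.9, 2.0, 4.5]
gripper_width: -0.004
```

apply_moves(
  motion=[0, 1, 0, 0, 0, 0, 0, 0, 2, 0, 0, 0, 0, 0, 0, 2, 0, 0, 0, 0, 0],
)

```text
t: 15.9
tool_pos: [615.5, 209.7, 102.4]
orientation: [0.458, 0.541, 0.483, -0.514]
wrist_force: [1.4, 2.8, 4.9]
gripper_width: 0.0
```

apply_moves(
  motion=[0, 1, 0, 0, 0, 0, 0, 0, 2, 0, 0, 0, 0, 0, 0, 2, 0, 0, 0, 0, 0],
)

```text
t: 16.27
tool_pos: [615.5, 209.8, 100.4]
orientation: [0.458, 0.541, 0.484, -0.514]
wrist_force: [1.4, 3.7, 4.2]
gripper_width: 0.003
```

```bash
python3 - <<'E'
from h import *
ims={n:viewer.grab_frame(n) for n in("scene","wrist")}
a=cv2.resize(ims["scene"][200:400,260:440],None,fx=3,fy=3,interpolation=2)
cv2.imwrite("pics/m11.png",a[:,:,::-1])
# where TCP and TCP+19 project
s,p,R=cur(); C=viewer.get_calibration("scene")
for d in(0,19,-11):
    x=np.array(C['R'])@(p+R.apply([d,0,0]))+C['t']; u=C['fx']*x[0]/x[2]+C['cx'];v=C['fy']*x[1]/x[2]+C['cy']; print(d,(u-260)*3,(v-200)*3)
E
```

```text
0 418.3976874074479 478.64262208055345
19 413.2810721173647 501.40424856564033
-11 421.4787742442768 464.9361884770853
```

View pics/m11.png

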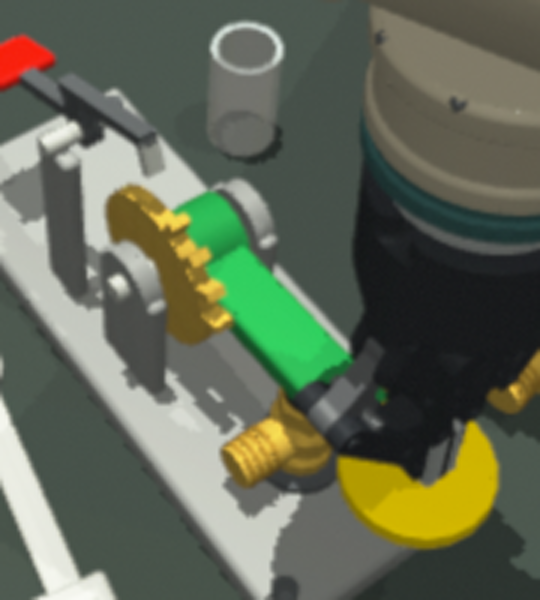

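apply_moves(
  motion=[0, 1, 0, 0, 0, 0, 0, 0, 2, 0, 0, 0, 0, 0, 0, 2, 0, 0, 0, 0, 0],
)

```text
t: 16.75
tool_pos: [615.5, 210.0, 98.5]
orientation: [0.458, 0.541, 0.484, -0.514]
wrist_force: [1.1, 3.2, 4.8]
gripper_width: 0.001
```

apply_moves(
  motion=[0, 1, 0, 0, 0, 0, 0, 0, 2, 0, 0, 0, 0, 0, 0, 2, 0, 0, 0, 0, 0],
)

```text
t: 17.12
tool_pos: [615.6, 210.2, 96.5]
orientation: [0.458, 0.541, 0.484, -0.513]
wrist_force: [1.2, 3.2, 4.5]
gripper_width: -0.002
```

apply_moves(
  motion=[0, 1, 0, 0, 0, 0, 0, 0, 2, 0, 0, 0, 0, 0, 0, 2, 0, 0, 0, 0, 0],
)

```text
t: 17.5
tool_pos: [615.6, 210.3, 94.5]
orientation: [0.458, 0.541, 0.484, -0.513]
wrist_force: [1.5, 4.3, 5.1]
gripper_width: 0.001
```

apply_moves(
  motion=[0, 1, 0, 0, 0, 0, 0, 0, 2, 0, 0, 0, 0, 0, 0, 2, 0, 0, 0, 0, 0],
)

```text
t: 17.88
tool_pos: [615.6, 210.5, 92.6]
orientation: [0.458, 0.541, 0.484, -0.513]
wrist_force: [0.3, 3.7, 5.8]
gripper_width: 0.005
```

apply_moves(
  motion=[0, 1, 0, 0, 0, 0, 0, 0, 2, 0, 0, 0, 0, 0, 0, 2, 0, 0, 0, 0, 0],
)

```text
t: 18.25
tool_pos: [615.8, 210.5, 92.4]
orientation: [0.458, 0.541, 0.483, -0.513]
wrist_force: [-3.4, 0.4, 11.7]
gripper_width: -0.0
```

```bash
python3 - <<'E'
from h import *
ims={n:viewer.grab_frame(n) for n in("scene","wrist")}
a=cv2.resize(ims["scene"][200:400,260:440],None,fx=3,fy=3,interpolation=2)
cv2.imwrite("pics/m12.png",a[:,:,::-1])
E
```

```text
(no output)
```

View pics/m12.png

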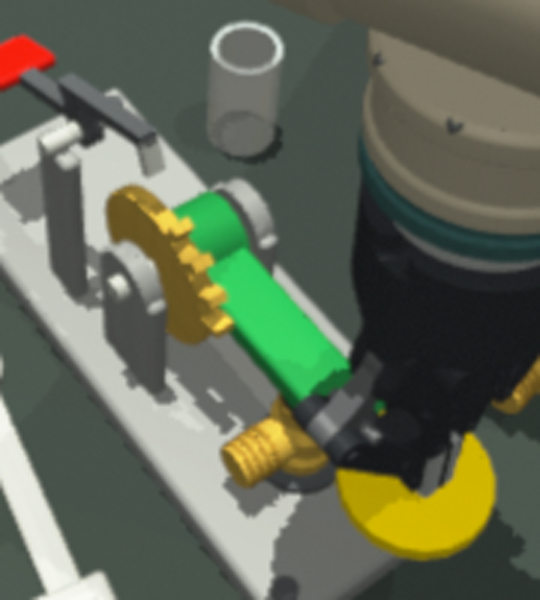

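apply_moves(
  motion=[0, 2, 0, 0, 0, 0, 0, 0, 3, 0, 0, 0, 0, 0, 0, 3, 0, 0, 0, 0, 0],
)

```text
t: 18.73
tool_pos: [615.9, 210.6, 92.2]
orientation: [0.459, 0.542, 0.483, -0.513]
wrist_force: [-6.4, 0.3, 17.5]
gripper_width: 0.001
```

apply_moves(
  motion=[0, -20, 0, 0, 0, 0, 0, 0, -70, 0, 0, 0, 0, 0, 0, -130, 0, 0, 0, 0, 0, 0, -180, 0, 0, 0, 0, 0, 0, -190, -50, -50, 0, 0, 0, 0, -190, -100, -100, 0, 0, 0, 0, -190, -150, -160, 0, 0, 0, 0, -190, -200, -220, 0, 0, 0, 0, -190, -200, -220, 0, 0, 0, 0, -190, -200, -220, 0, 0, 0, 0, -190, -200, -220, 0, 0, 0],
)

```text
t: 20.1
tool_pos: [440.8, 440.4, 292.2]
orientation: [0.459, 0.541, 0.483, -0.514]
wrist_force: [0.9, -0.3, 0.2]
gripper_width: 0.001
```

```bash
python3 - <<'E'
from h import *
ims={n:viewer.grab_frame(n) for n in("scene","top")}
C={n:viewer.get_calibration(n) for n in ims}
a=cv2.resize(ims["scene"][150:430,180:480],None,fx=1.4,fy=1.4,interpolation=2)
b=cv2.resize(ims["top"][130:340,190:430],None,fx=1.5,fy=1.5,interpolation=2)
b=np.vstack([b,np.zeros((a.shape[0]-b.shape[0],b.shape[1],3),np.uint8)])
cv2.imwrite("pics/m13.png",np.hstack([a,b])[:,:,::-1])
for nm,f,ns in(("tab",red,{"scene":(264,220),"top":(390,203)}),("plate",yel,{"scene":(400,365),"top":(225,200)})):
    r=[]
    for n in C:
        c,s,m=blob(f(ims[n]),ns[n]); print(nm,n,c,s); r.append(ray(C[n],*c))
    X,e=tri(r);print(nm,(F.T@(X-O)).round(1),e)
s=status.sense();print(s['tool_pos'],s['wrist_force'])
E
```

```text
tab scene [263.21403509 219.61052632] [250 212  28  17 285]
tab top [386.5770235  206.62140992] [377 195  21  24 383]
tab [  21.2 -127.8  119.9] [np.float64(0.8084587005526856), np.float64(0.8084587005525814)]
plate scene [398.42268541 359.37372758] [ 372  335   54   50 2063]
plate top [211.3036859  203.39663462] [ 192  184   40   40 1248]
plate [  2.3 151.  103.6] [np.float64(0.5261602249474887), np.float64(0.5261602249474082)]
[441.37279304 439.96654981 292.75319513] [-1.00951593 -0.6371165  -0.42368989]
```

View pics/m13.png

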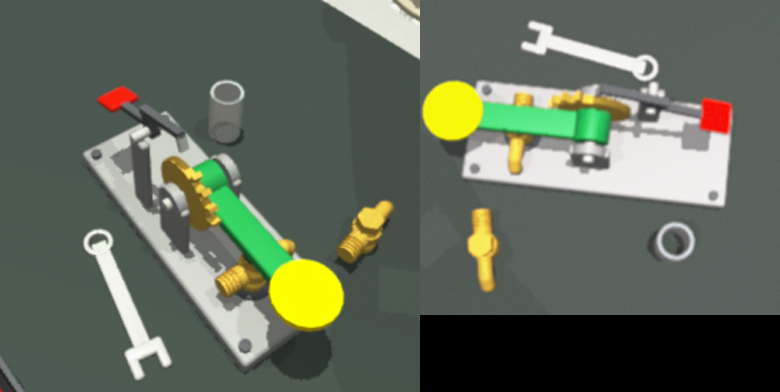

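The views show the arm level with its plate at (151, 104) against an expected (150, 102). The tab is down, the loose parts look unmoved and the robot is clear, so I hand the job in.

```bash
python3 -c "
from bench import workorder
print(workorder.finish_job())"
```

```text
the job is handed in; nothing more can be done
None
```

The clamp arm is down and fully home on the bib cock, and I handed the job in at about 20 s of robot time. The hand-in gives no verdict.

- **Pawl:** with the fingers shut I pressed the red tab down to its hard stop while the arm was still up. The force rose to about 10 N with no further travel. The tab stayed down afterwards, measured at 120 mm against an expected 118 mm.
- **Arm:** I pushed the yellow plate along its arc past the teeth, at about 4 to 6 N, until it stopped hard at about 17 N. The last pictures put the plate centre 151 mm out and 104 mm up, against 150 and 102 mm for level, which is within camera error.
- **Surroundings:** by eye in the last pictures, the spanner, pipe stub and spare bib cock are where they were. I did not measure their positions. The robot ended well clear, with wrist force near zero.

**Disagreement:** contact came with the TCP about 9 to 11 mm lower than the surface being pressed, not 19 mm above it as the stated fingertip length implies. I did not find out why, so I judged both stops by force and pictures instead of that offset.

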